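# Clamp a pump housing with the fold-out crank of a bench vise

### The job

Swing the red crank handle of the bench vise fully up out of its folded position, then crank the wheel clockwise (seen from above) until the jaw has pushed the white pump housing up against the back stop and you feel it firmly clamped, without over-tightening and crushing it. Leave it clamped like that, fold the handle flat down onto the wheel again and let go; leave the screwdriver, the jar and the finned heat sink alone.

Things in the scene. Friction and masses are not known exactly. Their poses are not given: they have to be found in the camera images.
- vise: Bench vise fixed to the table: base plate 130 x 365 mm, finned aluminium drive housing 110 x 110 mm (top 87 mm above the table) under the crank wheel, grey bed (top 30 mm above the table) running from it along the vise's own +y. Origin: on the table, straight below the crank wheel's axis; z up. Its place and yaw vary.
- hub (a point): Point on the vertical axis of the grey crank wheel, 127 mm above the table, at the height of the handle's hinge pin and of the folded handle's centre line. The wheel is a flat disc of 78 mm radius, its upper face 24 mm below this point; a steel boss (radius 16 mm) reaches to 21 mm below it. The point's x axis points to the handle's pin.
- handle_pivot (a point): Centre of the level hinge pin on which the crank handle folds: 60 mm from the wheel's axis, 127 mm above the table. The pin lies square to the line from hub to pin, between two steel lugs (22 mm over both, 16 mm long radially, tops 4 mm above the pin).
- handle_grip (a point): Point on the red handle's centre line, 60 mm from the hinge pin. The round red grip, 18 mm in diameter, runs from 15 to 75 mm from the pin and spins freely about its length, so it can stay held while the wheel goes round. Folded, it lies level across the wheel (this point over the wheel's centre, 15 mm of air below the grip); swung out, it stands straight up over the pin.
- handle (a joint): Fold angle of the handle: 0 = folded flat, 1.57 = standing straight up (stops at both ends). Stiff hinge: stays where it is left, takes about 3 N at the grip to fold either way.
- wheel (a joint): Turn of the crank wheel (rad), growing clockwise seen from above, which closes the jaw 4 mm per rad. Starts at 3.5 to 6; the housing gets clamped somewhere from 8.5 to 12.5, different each run, to be felt. Free turning takes 5 N at the handle while moving (less is felt at rest after a quick stop). The wheel stays where it is left, holding up to 75 N of clamping force; above that it slips back to 75 N.
- jaw: Moving blue jaw: block 80 mm wide, 30 mm thick, top 77 mm above the table, with a springy black rubber pad on its +y side; slides along the vise's +y as the wheel turns. Origin: centre of the block's underside; pad face 23 mm in +y of it. Clamping, the handle pull rises 1 N per 15 N of clamping force, 13 N per rad; firm = 2.5 to 5.5 N above free turning; the housing is crushed at 120 N.
- pump: White pump housing, yellow round cap: 60 x 50 mm (50 along the vise's y), 53 mm high, about 0.2 kg, loose on the bed between low side rails. Origin: centre of its underside, 30 mm above the table. It stands between jaw and back stop (a blue block like the jaw, further out along +y, unyielding, set up to 12 mm further out from run to run), with gaps to both.
- screwdriver: Loose screwdriver lying beyond the vise; leave it alone.
- jar: Small closed jar, 56 mm diameter, 65 mm high, standing to the right of the vise; leave it alone.
- heatsink: Finned aluminium heat sink 70 x 90 x 42 mm, lying to the left of the vise; leave it alone.
Things that resemble listed ones, but are neither listed nor needed, are in the scene too. There is more than one size of the pump; the one meant has the size given above.

How it is judged:
By the outcome, as a careful person would: the job done as asked, in the order asked, and still so for the second after the job is handed in, with the robot touching nothing.
It also fails if it takes over 72 s, if anything falls off the work surface, if the arm or the gripper's body presses on something with over 40 N, if the wrist force passes 120 N, or if a joint passes its speed limit or range.

### The arm

A 7-joint arm with a two-finger parallel gripper is mounted at the origin on the work surface. World frame = base frame: x ahead of the robot, y to its left, z up, the work surface at z = 0. Lengths are in m, angles in rad, forces in N, time in s.
With the tool pointing down it reaches from about 0.425 to 0.925 m from the base axis. Payload 6.8 kg.
Tool frame: the origin (TCP) lies midway between the tips of the shut fingers; the grasp point (between the pads) lies 19 mm behind it; z points along the fingers, y is the direction in which the jaws open and shut (so a half turn about z gives the same grasp; the last joint's range is limited). The gripper opens to 85 mm and grips with 20 to 120 N. Pads are 22 mm wide; open, the fingers measure 114 mm over their backs; the gripper's body (76 mm by 85 mm) begins 54 mm behind the grasp point. The pads swing forward as they close: fully open they stand 13 mm farther back than shut.
Start: joints at [-1.382, 0.477, 0.022, 1.555, -0.011, 1.109, -0.083], TCP at [0.197, 0.646, 0.231] pointing down, gripper open.
Joint ranges: [-2.96, 2.96], [-0.34, 2.1], [-1.41, 1.46], [0.24, 2.44], [-1.37, 4.51], [0.17, 1.92], [-2.96, 2.96]. Speed limits (rad/s): [2.39, 2.39, 3.14, 3.14, 3.14, 3.14, 3.14].

### API

Orientations are given as a unit quaternion [w, x, y, z].
In Python, from station import status, eyes, workorder gives the robot as it stands. The module is installed in compiled form; this text tells all that it offers.
- The arm moves only by the shell command python3 -m jog 'ROWS' [FORCE]. ROWS is text: rows parted by semicolons, each of 7 numbers parted by spaces: the shift along the tool's x, y, z in m, then the turn, a rotation vector about the tool's x, y, z in degrees, then the finger opening in m, from 0 to 0.0854. In form: dx dy dz rx ry rz jaw; .... A call has 1 to 5 rows; each row is the pose to reach, as a shift and turn from the pose commanded when the call began, along the tool's axes at that moment; what a row does not reach only later rows make up. A row lasts 1/10 s, in which the tool goes at most 50 mm and 8.59 degrees, less where a joint would pass 70% of its speed; a pose out of reach is approached as far as the arm can. A call with a gripper value outside its range is refused whole. The fingers move at their own pace and stop on an object; FORCE is the grip in N (left out, the last holds). Time passes only in rows, so rows that repeat a pose let the fingers close. It gives the time, the measured TCP pose, the force and the opening at its end, in the units of the state.
- status.get_obs(): the state, without advancing time (a new reading comes with each control period).
- eyes.read_camera(name): name is "scene" or "top"; returns a dict with "image" (400x640x3 uint8, red, green, blue), "intrinsics" (3x3 intrinsics, pixels), "position" and "orientation" of the camera in the world. Camera axes: x right, y up, looking along -z (the intrinsics and any distortion apply to the point x, -y, -z); pixel columns grow to the right and rows downward; lengths in m; the calibration is good to about 2 mm. A picture is of the moment at which its call begins. There is no depth.
- workorder.hand_in(): hands the job in, once; it reports no verdict.
The state is a dict: "t": time; "q": joint angles; "joint_vel": joint speeds; "joint_torque": joint torques, N m; "eef_pos": TCP position; "tool_rot": TCP orientation; "contact_force": force on the tool from outside, world axes, zero at the start; "torque": the same for the moment, N m; "gripper_width": opening from 0.0 (shut) to 1.0 (fully open).
Only numpy, scipy, OpenCV 4.12 (cv2) and the standard library are available. Lean on these libraries where they do the work, as an engineer would, in place of code of your own. Each camera call takes 0.05 s, during which the arm holds its last target.

## Working session

There is one attempt and no reset: what is moved stays moved. The work goes in short steps, Python scripts to look and compute and a shell command to move; the robot and the scene stay as the last step left them, time stands still between calls to the robot, and variables do not carry over. Pictures are saved under pics/ and viewed, and the job is handed in when it is done.

```bash
mkdir -p pics; ls; cat > h.py <<'E'
import numpy as np, cv2
from station import status, eyes, workorder
from scipy.spatial.transform import Rotation as R
def rot(q): return R.from_quat([q[1],q[2],q[3],q[0]])
E
python3 - <<'E'
from h import *
o=status.get_obs()
for k,v in o.items(): print(k,np.round(v,4))
for n in("scene","top"):
    c=eyes.read_camera(n); cv2.imwrite(f"pics/{n}0.png",c["image"][:,:,::-1])
    print({k:v for k,v in c.items() if k!="image"})
E
```

```text
pics
t 0.0
q [-1.3821  0.4778  0.0223  1.5564 -0.0115  1.1093 -0.0831]
joint_vel [ 0.0024  0.0016 -0.0006 -0.0019 -0.0008  0.0022  0.0001]
joint_torque [-5.00000e-04 -5.96442e+01  1.60780e+00 -2.81197e+01  1.25000e-02
  9.30000e-03 -0.00000e+00]
eef_pos [0.1973 0.6449 0.2303]
tool_rot [-1.000e-04  1.478e-01  9.890e-01 -9.000e-04]
contact_force [ 0.0503 -0.4834  0.0762]
torque [-0.0122  0.0109  0.0028]
gripper_width 1.0034
{'intrinsics': array([[393.72477876,   0.        , 322.80877598],
       [  0.        , 393.72477876, 204.55822287],
       [  0.        ,   0.        ,   1.        ]]), 'position': array([ 1.04572456, -0.4121075 ,  0.93121505]), 'orientation': array([0.86331231, 0.30000638, 0.12950172, 0.38460023])}
{'intrinsics': array([[406.89262956,   0.        , 318.37906312],
       [  0.        , 406.89262956, 196.60196718],
       [  0.        ,   0.        ,   1.        ]]), 'position': array([5.07997346e-01, 1.46896475e-04, 1.24243005e+00]), 'orientation': array([-0.70521616, -0.03182261,  0.02755248,  0.70774172])}
```

View pics/scene0.png

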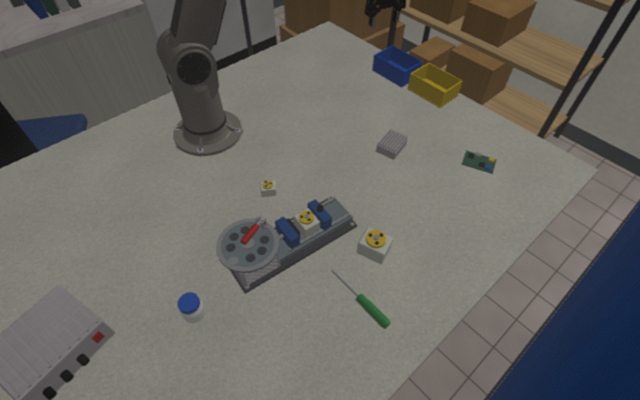

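View pics/top0.png

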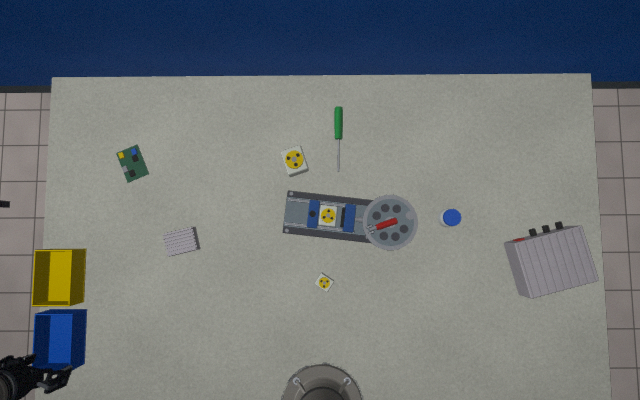

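The scene shows the vise mid-table, with its wheel at about (248,245) in scene and (390,222) in top. The red handle is folded, the pin is toward (372,229) in top, and the bed runs left (+y world). Next I'll enlarge both views.

```bash
python3 - <<'E'
import cv2
a=cv2.imread("pics/top0.png")[180:260,270:430]; cv2.imwrite("pics/t0c.png",cv2.resize(a,None,fx=5,fy=5,interpolation=cv2.INTER_CUBIC))
a=cv2.imread("pics/scene0.png")[180:300,200:360]; cv2.imwrite("pics/s0c.png",cv2.resize(a,None,fx=5,fy=5,interpolation=cv2.INTER_CUBIC))
E
```

```text
(no output)
```

View pics/t0c.png

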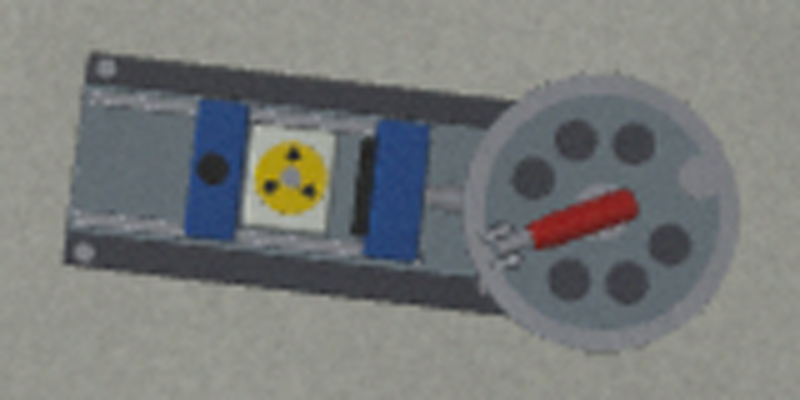

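View pics/s0c.png

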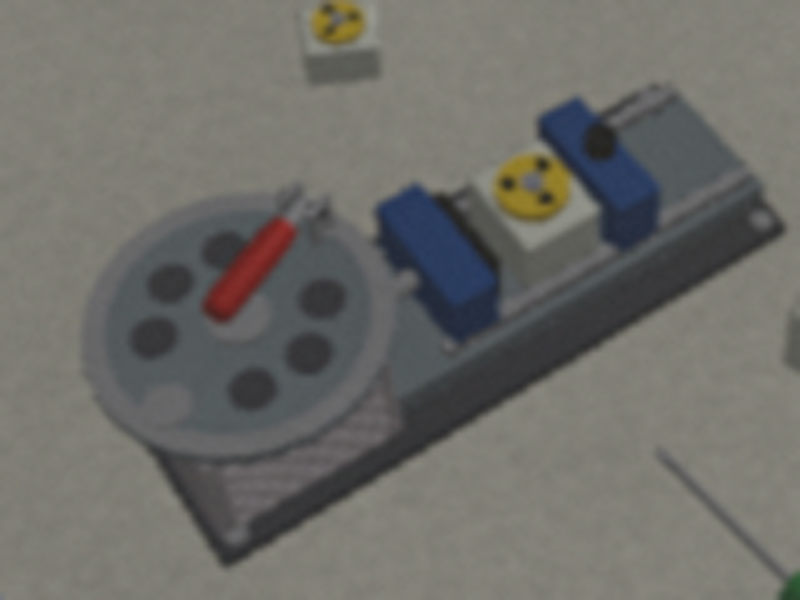

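```bash
cat >> h.py <<'E'
def ray(c,u,v,z):
    K=c["intrinsics"]; d=np.array([(u-K[0,2])/K[0,0],-(v-K[1,2])/K[1,1],-1.]); d=rot(c["orientation"]).apply(d)
    p=np.array(c["position"]); return p+d*(z-p[2])/d[2]
def proj(c,P):
    K=c["intrinsics"]; p=rot(c["orientation"]).inv().apply(np.atleast_2d(P)-c["position"]); p=p/-p[:,2:]
    return np.c_[K[0,0]*p[:,0]+K[0,2], -K[1,1]*p[:,1]+K[1,2]]
E
python3 - <<'E'
from h import *
t=eyes.read_camera("top"); s=eyes.read_camera("scene")
f=lambda x,y,o:(x/5+o[0]-.4,y/5+o[1]-.4)
T=(270,180);S=(200,180)
for n,x,y,z in [("wheel",603,212,.103),("wL",465,0,.103),("wR",741,0,.103),("lug",503,243,.13),("gripbase",532,237,.131),("gripend",635,203,.131),("BL",92,53,.01),("BL2",66,263,.01),
 ("jawTL",378,122,.077),("jawBL",365,257,.077),("jawTR",428,125,.077),("jawBR",415,262,.077),("padT",362,140,.07),("padB",352,233,.07),("pumpTL",252,127,.083),("pumpBL",243,225,.083),("pumpTR",338,132,.083),("pumpBR",330,230,.083),("stopTR",248,103,.077),("stopBR",236,240,.077),("cap",291,177,.086)]:
    print("T",n,np.round(ray(t,*f(x,y,T),z),4))
for n,x,y,z in [("wheel",238,327,.103),("lug",306,205,.13),("gripbase",285,225,.131),("gripend",215,308,.127),("pumpfront top L",472,187,.083),("pumpcap",533,186,.086)]:
    print("S",n,np.round(ray(s,*f(x,y,S),z),4))
E
```

```text
T wheel [ 0.532  -0.1935  0.103 ]
T wL [ 0.6515 -0.1179  0.103 ]
T wR [ 0.6509 -0.2732  0.103 ]
T lug [ 0.5148 -0.1341  0.13  ]
T gripbase [ 0.518  -0.1498  0.131 ]
T gripend [ 0.5362 -0.2062  0.131 ]
T BL [0.6317 0.0999 0.01  ]
T BL2 [0.5043 0.1152 0.01  ]
T jawTL [ 0.5845 -0.0698  0.077 ]
T jawBL [ 0.5074 -0.0617  0.077 ]
T jawTR [ 0.5827 -0.0985  0.077 ]
T jawBR [ 0.5044 -0.0902  0.077 ]
T padT [ 0.5746 -0.061   0.07  ]
T padB [ 0.5211 -0.0548  0.07  ]
T pumpTL [0.5816 0.0024 0.083 ]
T pumpBL [0.5257 0.0078 0.083 ]
T pumpTR [ 0.5785 -0.0466  0.083 ]
T pumpBR [ 0.5227 -0.0417  0.083 ]
T stopTR [0.5958 0.0047 0.077 ]
T stopBR [0.5173 0.0118 0.077 ]
T cap [ 0.5528 -0.0196  0.086 ]
S wheel [ 0.537 -0.196  0.103]
S lug [ 0.5172 -0.1359  0.13  ]
S gripbase [ 0.5208 -0.1513  0.131 ]
S gripend [ 0.5354 -0.2043  0.127 ]
S pumpfront top L [ 0.5357 -0.0466  0.083 ]
S pumpcap [ 0.5587 -0.0232  0.086 ]
```

```bash
cat >> h.py <<'E'
def go(P,yaw,frm=None,quiet=False):
    """tool-frame shift & turn to world TCP P with tool y axis at yaw deg, tool straight down"""
    o=status.get_obs(); r=rot(o["tool_rot"]); p=np.array(o["eef_pos"])
    a=np.radians(yaw); y=np.array([np.cos(a),np.sin(a),0]); z=np.array([0,0,-1.]); x=np.cross(y,z)
    best=None
    for s in(1,-1):
        D=R.from_matrix(np.c_[s*x,s*y,z]); v=np.degrees((r.inv()*D).as_rotvec())
        if best is None or np.linalg.norm(v)<np.linalg.norm(best): best=v
    print("row",np.round(r.inv().apply(np.array(P)-p),4),np.round(best,2))
def st():
    o=status.get_obs(); ya=rot(o["tool_rot"]).apply([0,1,0])
    print("t",round(o["t"],2),"p",np.round(o["eef_pos"],4),"yaw",round(np.degrees(np.arctan2(ya[1],ya[0])),1),"F",np.round(o["contact_force"],2),"w",round(o["gripper_width"],3),"q7",round(o["q"][6],2))
E
python3 - <<'E'
from h import *
st(); go([.45,.40,.25],17); go([.534,-.195,.23],17)
E
```

```text
t 0.2 p [0.1973 0.6451 0.2307] yaw 73.0 F [ 0.14 -0.3   0.15] w 0.999 q7 -0.08
row [-0.3133 -0.1605 -0.0191] [-6.000e-02  3.000e-02  5.599e+01]
row [-0.5677 -0.7049  0.0015] [-6.000e-02  3.000e-02  5.599e+01]
```

```bash
python3 -m jog '-0.31 -0.16 -0.02 0 0 0 0.085;-0.31 -0.16 -0.02 0 0 0 0.085;-0.31 -0.16 -0.02 0 0 0 0.085;-0.31 -0.16 -0.02 0 0 0 0.085;-0.31 -0.16 -0.02 0 0 0 0.085' 20; python3 - <<'E'
from h import *
st(); go([.534,-.195,.23],17)
E
```

```text
t: 0.7
eef_pos: [0.3772, 0.4695, 0.2457]
tool_rot: [-0.0, 0.148, 0.989, -0.0]
contact_force: [0.9, 1.0, -0.4]
gripper_width: 0.991
t 0.7 p [0.3772 0.4695 0.2457] yaw 73.0 F [ 0.91  1.   -0.35] w 0.991 q7 0.31
row [-0.3443 -0.5896  0.0157] [-0. -0. 56.]
```

```bash
python3 -m jog '-0.344 -0.59 0.015 0 0 56 0.085;-0.344 -0.59 0.015 0 0 56 0.085;-0.344 -0.59 0.015 0 0 56 0.085;-0.344 -0.59 0.015 0 0 56 0.085;-0.344 -0.59 0.015 0 0 56 0.085'; python3 - <<'E'
from h import *
st(); go([.534,-.195,.23],17)
E
```

```text
t: 1.2
eef_pos: [0.4333, 0.2258, 0.2401]
tool_rot: [-0.0, 0.502, 0.865, 0.0]
contact_force: [1.1, 0.5, 0.4]
gripper_width: 0.997
t 1.2 p [0.4333 0.2258 0.2401] yaw 29.7 F [1.08 0.5  0.4 ] w 0.997 q7 -0.03
row [-0.4155 -0.1208  0.01  ] [ 1.000e-02 -2.000e-02  1.267e+01]
```

```bash
python3 -m jog '-0.415 -0.12 0.01 0 0 12.7 0.085;-0.415 -0.12 0.01 0 0 12.7 0.085;-0.415 -0.12 0.01 0 0 12.7 0.085;-0.415 -0.12 0.01 0 0 12.7 0.085;-0.415 -0.12 0.01 0 0 12.7 0.085'; python3 - <<'E'
from h import *
st(); go([.534,-.195,.23],17)
E
```

```text
t: 1.7
eef_pos: [0.4934, -0.0166, 0.2345]
tool_rot: [0.0, 0.592, 0.806, 0.0]
contact_force: [0.9, 0.4, -0.3]
gripper_width: 0.996
t 1.7 p [ 0.4934 -0.0166  0.2345] yaw 17.3 F [ 0.87  0.38 -0.27] w 0.996 q7 0.33
row [-0.1824 -0.0144  0.0045] [ 0.04 -0.02  0.34]
```

```bash
python3 -m jog '-0.178 -0.014 0.004 0 0 0 0.06;-0.178 -0.014 0.004 0 0 0 0.06;-0.178 -0.014 0.004 0 0 0 0.06;-0.178 -0.014 0.004 0 0 0 0.06;-0.178 -0.014 0.004 0 0 0 0.06'; python3 - <<'E'
from h import *
st(); go([.5325,-.190,.112],16.7)
for n in("top","scene"):
    c=eyes.read_camera(n); i=c["image"][:,:,::-1]; i=i[150:290,320:480] if n=="top" else i[160:300,180:340]
    cv2.imwrite(f"pics/{n}1.png",cv2.resize(i,None,fx=4,fy=4,interpolation=cv2.INTER_CUBIC))
E
```

```text
t: 2.2
eef_pos: [0.5325, -0.1942, 0.2304]
tool_rot: [0.001, 0.595, 0.803, -0.001]
contact_force: [-1.3, -0.2, -0.2]
gripper_width: 0.703
t 2.2 p [ 0.5325 -0.1942  0.2304] yaw 16.9 F [-1.34 -0.17 -0.19] w 0.703 q7 0.75
row [0.0043 0.0013 0.1184] [-0.03  0.16  0.21]
```

View pics/scene1.png

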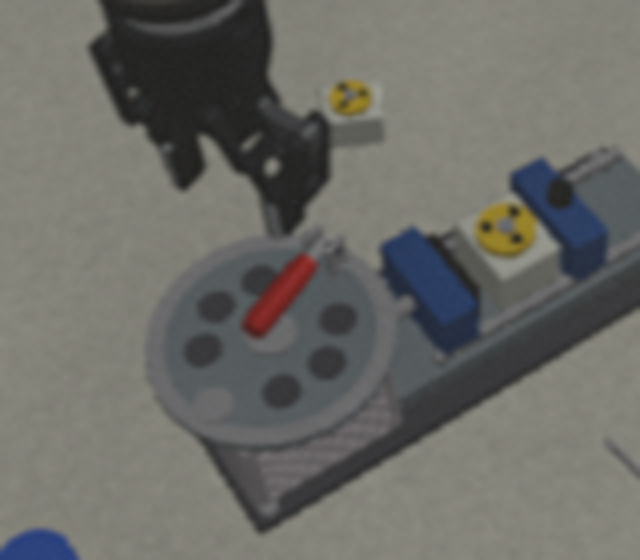

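Gripper is over the wheel with its jaws across the handle (red grip at crop (280,297)). Now I'll descend.

```bash
python3 -m jog '0.004 0.001 0.04 0 0 0 0.06;0.004 0.001 0.08 0 0 0 0.06;0.004 0.001 0.105 0 0 0 0.06;0.004 0.001 0.118 0 0 0 0.06;0.004 0.001 0.118 0 0 0 0.06'; python3 - <<'E'
from h import *
st(); go([.5325,-.190,.112],16.7)
E
```

```text
t: 2.8
eef_pos: [0.5318, -0.1829, 0.111]
tool_rot: [-0.002, 0.592, 0.806, -0.0]
contact_force: [0.0, 0.3, 0.3]
gripper_width: 0.701
t 2.8 p [ 0.5318 -0.1829  0.111 ] yaw 17.4 F [0.01 0.27 0.34] w 0.701 q7 0.84
row [-0.0069 -0.0015 -0.001 ] [-0.14 -0.12  0.73]
```

```bash
python3 -m jog '-0.002 -0.001 0 0 0 0 0.03;-0.002 -0.001 0 0 0 0 0;-0.002 -0.001 0 0 0 0 0;-0.002 -0.001 0 0 0 0 0;-0.002 -0.001 0 0 0 0 0' 25; python3 - <<'E'
from h import *
st()
for n in("top","scene"):
    c=eyes.read_camera(n); i=c["image"][:,:,::-1]; i=i[150:290,320:480] if n=="top" else i[160:300,180:340]
    cv2.imwrite(f"pics/{n}2.png",cv2.resize(i,None,fx=4,fy=4,interpolation=cv2.INTER_CUBIC))
E
```

```text
t: 3.3
eef_pos: [0.5317, -0.1879, 0.1132]
tool_rot: [0.0, 0.593, 0.805, -0.0]
contact_force: [-4.4, -2.0, 5.9]
gripper_width: 0.196
t 3.3 p [ 0.5317 -0.1879  0.1132] yaw 17.3 F [-4.44 -1.99  5.92] w 0.196 q7 0.84
```

View pics/scene2.png

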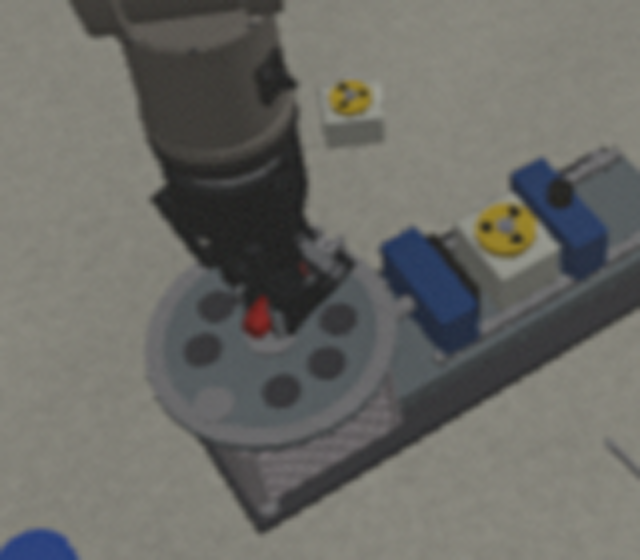

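```bash
python3 -m jog '0.001 -0.001 -0.009 0 0 0 0;0.003 -0.001 -0.017 0 0 0 0;0.006 -0.001 -0.025 0 0 0 0;0.0105 -0.001 -0.0325 0 0 0 0;0.016 -0.001 -0.039 0 0 0 0'; python3 - <<'E'
from h import *
st()
E
```

```text
t: 3.9
eef_pos: [0.5258, -0.1718, 0.1517]
tool_rot: [-0.0, 0.593, 0.805, -0.0]
contact_force: [-1.8, -2.6, -7.9]
gripper_width: 0.2
t 3.9 p [ 0.5258 -0.1718  0.1517] yaw 17.3 F [-1.8  -2.62 -7.86] w 0.2 q7 0.78
```

```bash
python3 -m jog '0.007 0 -0.0055 0 0 0 0;0.014 0 -0.01 0 0 0 0;0.022 0 -0.0135 0 0 0 0;0.030 0 -0.0155 0 0 0 0;0.039 0 -0.016 0 0 0 0'; python3 - <<'E'
from h import *
st()
for n in("top","scene"):
    c=eyes.read_camera(n); i=c["image"][:,:,::-1]; i=i[150:290,320:480] if n=="top" else i[160:300,180:340]
    cv2.imwrite(f"pics/{n}3.png",cv2.resize(i,None,fx=4,fy=4,interpolation=cv2.INTER_CUBIC))
st()
E
```

```text
t: 4.4
eef_pos: [0.5154, -0.1369, 0.1691]
tool_rot: [0.002, 0.593, 0.805, -0.0]
contact_force: [-3.0, -9.3, 3.7]
gripper_width: 0.196
t 4.4 p [ 0.5154 -0.1369  0.1691] yaw 17.2 F [-3.02 -9.33  3.75] w 0.196 q7 0.68
t 4.5 p [ 0.5155 -0.1355  0.1692] yaw 17.3 F [-3.62 -6.3   4.75] w 0.198 q7 0.69
```

View pics/scene3.png

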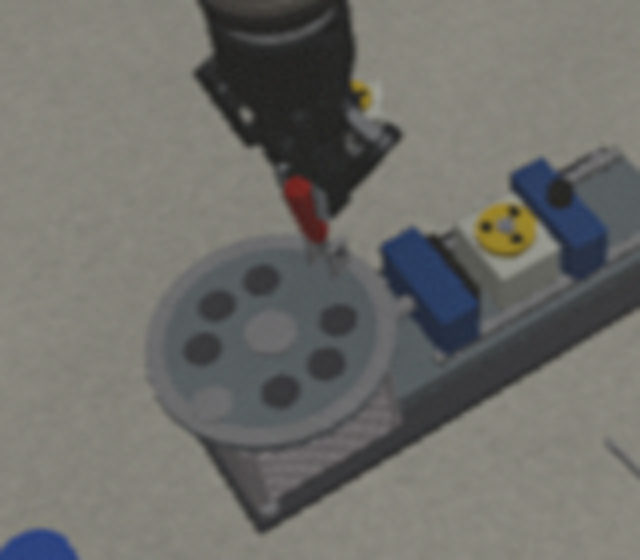

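View pics/top3.png

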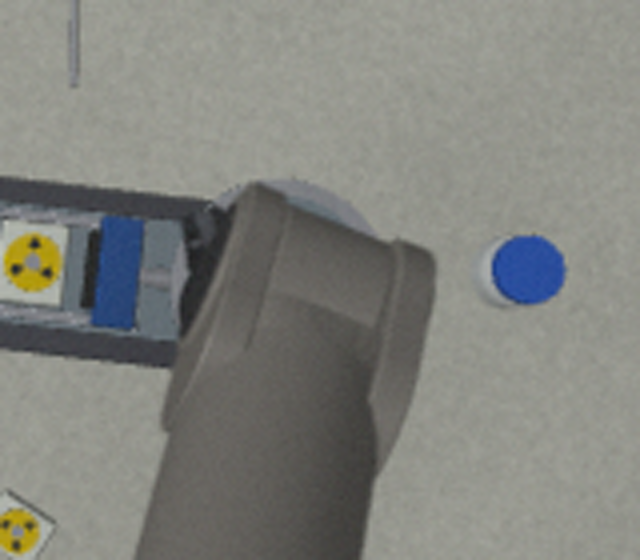

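```bash
python3 - <<'E'
from h import *
c=eyes.read_camera("scene")
for h in (15,75):
  for th in (90,80,70):
    a=np.radians(th); u=np.array([.287,-.958,0]); P=np.array([.516,-.135,.127])+h/1000*(np.cos(a)*u+np.sin(a)*np.array([0,0,1]))
    p=proj(c,P)[0]; print(h,th,np.round((p-[180,160])*4,0))
st()
E
python3 -c "
import cv2;i=cv2.imread('pics/scene3.png')[140:300,220:420];cv2.imwrite('pics/s3z.png',cv2.resize(i,None,fx=4,fy=3.75))"
```

```text
15 90 [321. 229.]
15 80 [318. 232.]
15 70 [316. 236.]
75 90 [309. 169.]
75 80 [296. 185.]
75 70 [283. 203.]
t 4.55 p [ 0.5155 -0.1355  0.1692] yaw 17.3 F [-3.15 -6.24  4.67] w 0.2 q7 0.69
```

View pics/s3z.png

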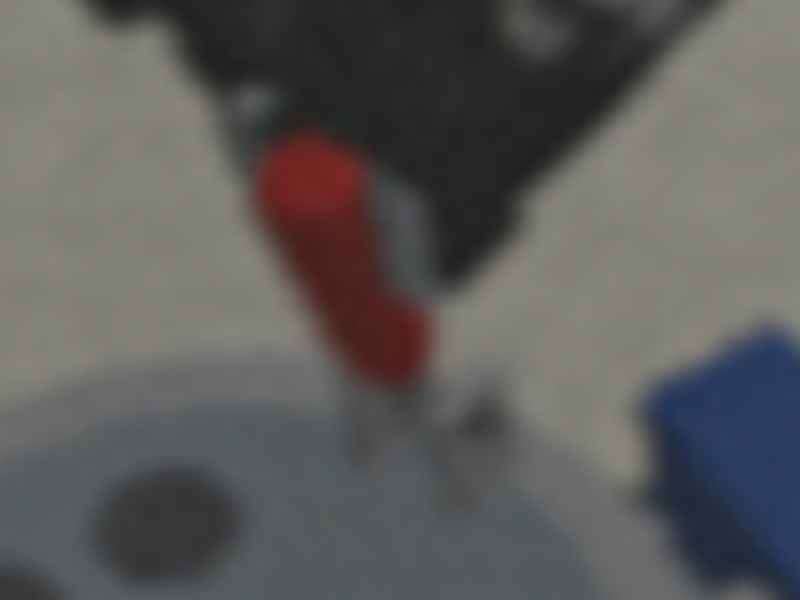

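The handle looks about 10° short of upright: its top is at crop (298,187), against (309,169) predicted. I'll push it further out until it meets the stop.

```bash
python3 -m jog '0.002 0 0 0 0 0 0;0.004 0 0 0 0 0 0;0.006 0 0 0 0 0 0;0.006 0 0 0 0 0 0'; python3 - <<'E'
from h import *
st()
c=eyes.read_camera("scene"); i=c["image"][:,:,::-1]; i=i[195:235,235:285]
cv2.imwrite(f"pics/s4.png",cv2.resize(i,None,fx=15,fy=15,interpolation=cv2.INTER_CUBIC))
st()
E
```

```text
t: 4.95
eef_pos: [0.514, -0.1308, 0.1693]
tool_rot: [0.002, 0.593, 0.805, 0.0]
contact_force: [-2.5, -8.5, 4.0]
gripper_width: 0.195
t 4.95 p [ 0.514  -0.1308  0.1693] yaw 17.2 F [-2.46 -8.54  4.03] w 0.195 q7 0.67
t 5.0 p [ 0.514  -0.1308  0.1693] yaw 17.2 F [-3.37 -7.43  4.08] w 0.194 q7 0.67
```

View pics/s4.png

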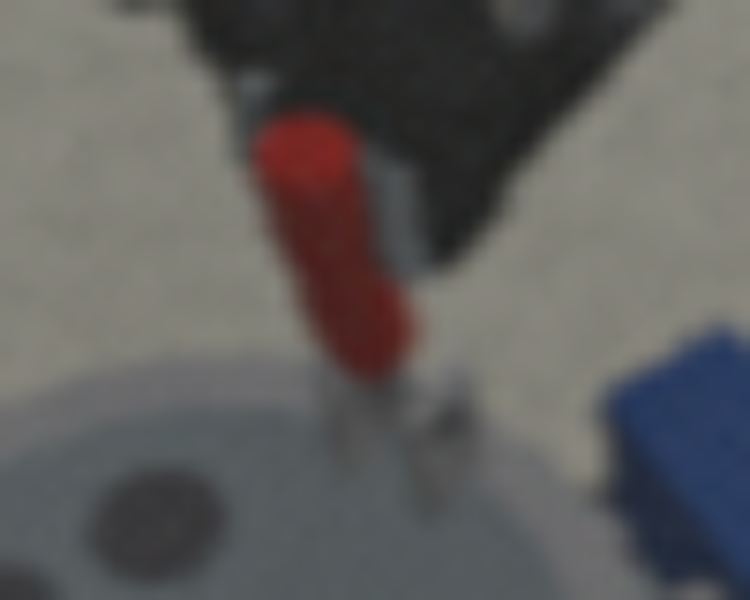

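```bash
python3 -m jog '0.002 0 0 0 0 0 0;0.004 0 0 0 0 0 0;0.006 0 0 0 0 0 0;0.006 0 0 0 0 0 0'; python3 - <<'E'
from h import *
st()
c=eyes.read_camera("scene"); i=c["image"][:,:,::-1]; i=i[195:235,235:285]
cv2.imwrite(f"pics/s5.png",cv2.resize(i,None,fx=15,fy=15,interpolation=cv2.INTER_CUBIC))
st()
E
```

```text
t: 5.4
eef_pos: [0.512, -0.1246, 0.1691]
tool_rot: [0.001, 0.593, 0.805, 0.0]
contact_force: [-2.1, -5.9, 3.0]
gripper_width: 0.187
t 5.4 p [ 0.512  -0.1246  0.1691] yaw 17.2 F [-2.13 -5.87  3.01] w 0.187 q7 0.66
t 5.45 p [ 0.512  -0.1245  0.169 ] yaw 17.2 F [-2.93 -6.59  3.65] w 0.187 q7 0.66
```

View pics/s5.png

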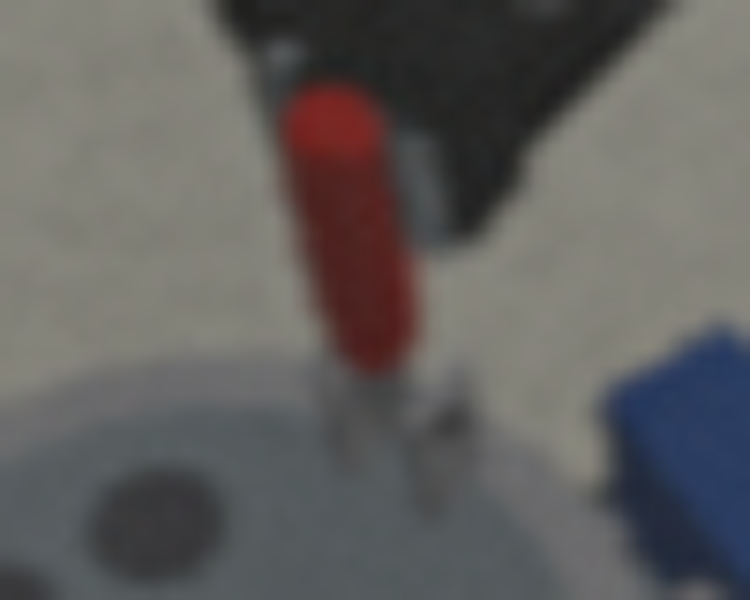

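Upright now; the top at (257.2,202.9) matches the 90° prediction. However, the grip sits at the edge of the pads, so I'll re-grip it centred.

```bash
python3 -m jog '0 0 0 0 0 0 0.05;0 0 0 0 0 0 0.05;-0.006 0 0 0 0 0 0.05;-0.011 0 0 0 0 0 0.05;-0.011 0 0 0 0 0 0.05'; python3 - <<'E'
from h import *
st()
c=eyes.read_camera("scene"); i=c["image"][:,:,::-1]; i=i[195:235,235:285]
print(ray(c,257.2-.0,202.9,.202))
cv2.imwrite(f"pics/s6.png",cv2.resize(i,None,fx=15,fy=15,interpolation=cv2.INTER_CUBIC))
E
```

```text
t: 5.95
eef_pos: [0.5151, -0.1346, 0.1675]
tool_rot: [0.0, 0.593, 0.805, 0.0]
contact_force: [0.0, 0.5, -0.4]
gripper_width: 0.584
t 5.95 p [ 0.5151 -0.1346  0.1675] yaw 17.3 F [ 0.01  0.51 -0.43] w 0.584 q7 0.68
[ 0.51757406 -0.13623925  0.202     ]
```

View pics/s6.png

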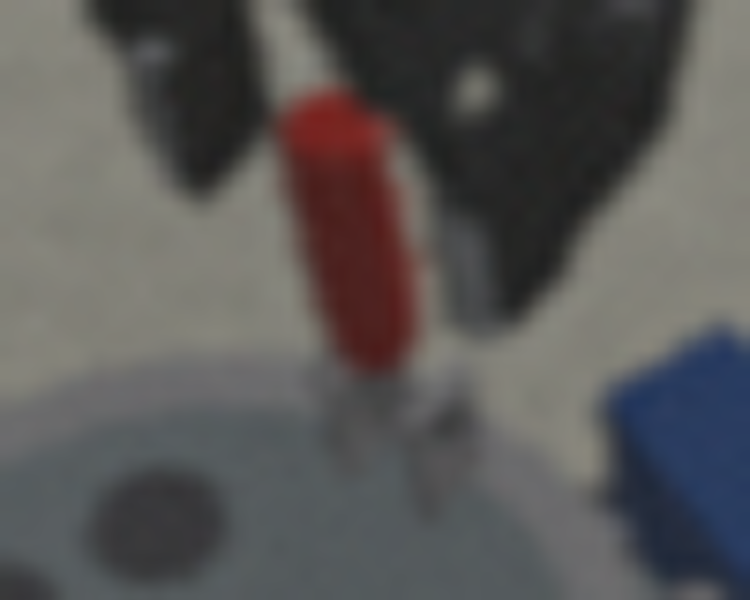

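```bash
python3 -m jog '0 0 0 0 0 0 0;0 0 0 0 0 0 0;0 0 0 0 0 0 0;0.002 0 0 0 0 0 0;0.003 0 0 0 0 0 0' 50; python3 - <<'E'
from h import *
st()
E
python3 -m jog '0.001 0 0 0 0 0 0;0.001 0 0 0 0 0 0'
python3 - <<'E'
from h import *
st()
c=eyes.read_camera("scene"); i=c["image"][:,:,::-1]; i=i[195:235,235:285]
cv2.imwrite(f"pics/s7.png",cv2.resize(i,None,fx=15,fy=15,interpolation=cv2.INTER_CUBIC))
E
```

```text
t: 6.5
eef_pos: [0.5141, -0.1328, 0.1675]
tool_rot: [0.002, 0.593, 0.805, -0.001]
contact_force: [1.7, -6.9, -2.3]
gripper_width: 0.194
t 6.5 p [ 0.5141 -0.1328  0.1675] yaw 17.3 F [ 1.75 -6.86 -2.34] w 0.194 q7 0.68
t: 6.7
eef_pos: [0.514, -0.1326, 0.1675]
tool_rot: [0.002, 0.593, 0.805, -0.001]
contact_force: [2.4, -7.6, -3.8]
gripper_width: 0.192
t 6.7 p [ 0.514  -0.1326  0.1675] yaw 17.2 F [ 2.42 -7.59 -3.8 ] w 0.192 q7 0.68
```

View pics/s7.png

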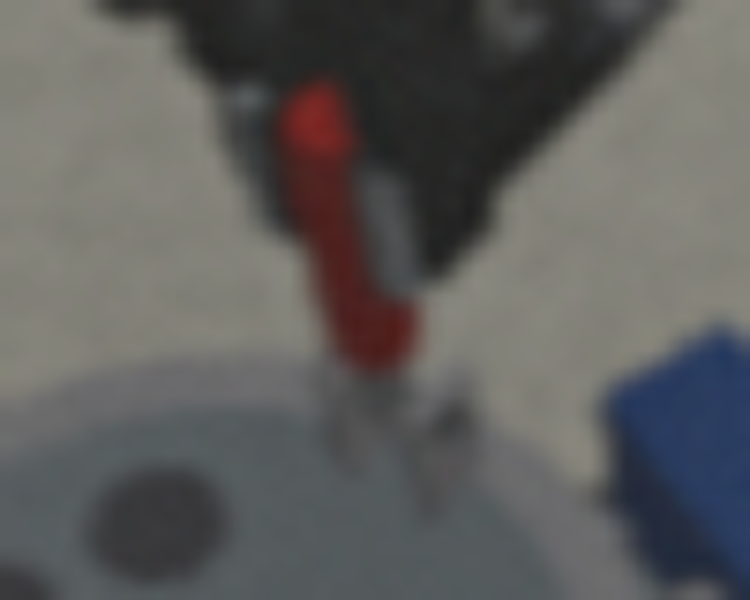

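The handle is against its upright stop: about 7.6 N for a 2 mm shortfall. Next I'll work out the arc rows. In the tool frame, clockwise by ψ gives (r cosψ, r sinψ).

```bash
cat >> h.py <<'E'
def arc(a0,step=6,n=5,r=.06,corr=(0,0)):
    for k in range(1,n+1):
        a=np.radians(a0+step*k);b=np.radians(a0)
        print("%.4f %.4f"%(r*(np.cos(a)-np.cos(b))+corr[0]*k/n,r*(np.sin(a)-np.sin(b))+corr[1]*k/n),end="; ")
    print()
def ft(psi0=None,C=None):
    o=status.get_obs(); r=rot(o["tool_rot"]); f=np.array(o["contact_force"]); p=np.array(o["eef_pos"])
    d=p[:2]-np.array(C); ph=np.arctan2(d[1],d[0]); u=np.array([np.cos(ph),np.sin(ph)]); t=np.array([np.sin(ph),-np.cos(ph)])
    print("t %.2f phi %.1f r %.4f Frad %.2f Ftan(pull) %.2f Fz %.1f w %.3f"%(o["t"],np.degrees(ph),np.hypot(*d),f[:2]@u,-(f[:2]@t),f[2],o["gripper_width"]))
E
python3 - <<'E'
from h import *
for a in range(0,300,30): print(a,end=": "); arc(a)
ft(C=(.5314,-.190))
E
```

```text
0: -0.0003 0.0063; -0.0013 0.0125; -0.0029 0.0185; -0.0052 0.0244; -0.0080 0.0300; 
30: -0.0034 0.0053; -0.0074 0.0101; -0.0118 0.0146; -0.0167 0.0185; -0.0220 0.0220; 
60: -0.0056 0.0029; -0.0115 0.0051; -0.0175 0.0067; -0.0237 0.0077; -0.0300 0.0080; 
90: -0.0063 -0.0003; -0.0125 -0.0013; -0.0185 -0.0029; -0.0244 -0.0052; -0.0300 -0.0080; 
120: -0.0053 -0.0034; -0.0101 -0.0074; -0.0146 -0.0118; -0.0185 -0.0167; -0.0220 -0.0220; 
150: -0.0029 -0.0056; -0.0051 -0.0115; -0.0067 -0.0175; -0.0077 -0.0237; -0.0080 -0.0300; 
180: 0.0003 -0.0063; 0.0013 -0.0125; 0.0029 -0.0185; 0.0052 -0.0244; 0.0080 -0.0300; 
210: 0.0034 -0.0053; 0.0074 -0.0101; 0.0118 -0.0146; 0.0167 -0.0185; 0.0220 -0.0220; 
240: 0.0056 -0.0029; 0.0115 -0.0051; 0.0175 -0.0067; 0.0237 -0.0077; 0.0300 -0.0080; 
270: 0.0063 0.0003; 0.0125 0.0013; 0.0185 0.0029; 0.0244 0.0052; 0.0300 0.0080; 
t 6.75 phi 106.9 r 0.0600 Frad -8.57 Ftan(pull) 0.34 Fz -3.8 w 0.194
```

```bash
python3 -m jog '-0.0003 0.006 0 0 0 0 0;-0.0013 0.0125 0 0 0 0 0;-0.003 0.0185 0 0 0 0 0;-0.005 0.0245 0 0 0 0 0;-0.008 0.030 0 0 0 0 0'; python3 - <<'E'
from h import *
st();ft(C=(.5314,-.190))
E
```

```text
t: 7.25
eef_pos: [0.5429, -0.131, 0.1674]
tool_rot: [-0.0, 0.593, 0.805, -0.002]
contact_force: [-5.3, -5.0, 6.6]
gripper_width: 0.193
t 7.25 p [ 0.5429 -0.131   0.1674] yaw 17.2 F [-5.26 -4.99  6.56] w 0.193 q7 0.68
t 7.25 phi 78.9 r 0.0601 Frad -5.91 Ftan(pull) 4.20 Fz 6.6 w 0.193
```

```bash
python3 -m jog '-0.0035 0.0055 0 0 0 0 0;-0.0075 0.010 0 0 0 0 0;-0.012 0.0145 0 0 0 0 0;-0.0165 0.0185 0 0 0 0 0;-0.022 0.022 0 0 0 0 0'; python3 - <<'E'
from h import *
ft(C=(.5314,-.190))
E
python3 -m jog '-0.0055 0.003 0 0 0 0 0;-0.0115 0.005 0 0 0 0 0;-0.0175 0.0065 0 0 0 0 0;-0.0235 0.0075 0 0 0 0 0;-0.030 0.008 0 0 0 0 0';python3 - <<'E'
from h import *
ft(C=(.5314,-.190))
E
```

```text
t: 7.75
eef_pos: [0.5703, -0.1439, 0.1673]
tool_rot: [-0.002, 0.593, 0.805, -0.001]
contact_force: [-7.0, -1.3, 7.9]
gripper_width: 0.195
t 7.75 phi 49.9 r 0.0603 Frad -5.55 Ftan(pull) 4.53 Fz 7.9 w 0.195
t: 8.25
eef_pos: [0.5879, -0.168, 0.1674]
tool_rot: [-0.002, 0.592, 0.806, 0.0]
contact_force: [-3.3, 4.0, 6.7]
gripper_width: 0.196
t 8.25 phi 21.3 r 0.0606 Frad -1.58 Ftan(pull) 4.96 Fz 6.7 w 0.196
```

```bash
python3 -m jog '-0.0063 0 0 0 0 0 0;-0.0125 -0.0008 0 0 0 0 0;-0.0188 -0.002 0 0 0 0 0;-0.025 -0.0042 0 0 0 0 0;-0.031 -0.007 0 0 0 0 0'; python3 - <<'E'
from h import *
ft(C=(.5314,-.190))
E

```

```text
t: 8.75
eef_pos: [0.5916, -0.1986, 0.1674]
tool_rot: [-0.001, 0.592, 0.806, 0.001]
contact_force: [-2.0, 5.7, 4.6]
gripper_width: 0.195
t 8.75 phi -8.2 r 0.0608 Frad -2.77 Ftan(pull) 5.34 Fz 4.6 w 0.195
```

```bash
python3 -m jog '-0.0053 -0.0035 0 0 0 0 0;-0.010 -0.0075 0 0 0 0 0;-0.0147 -0.012 0 0 0 0 0;-0.0187 -0.0167 0 0 0 0 0;-0.0225 -0.022 0 0 0 0 0'; python3 - <<'E'
from h import *
ft(C=(.5314,-.190))
c=eyes.read_camera("scene"); i=c["image"][:,:,::-1][170:290,210:370]
cv2.imwrite(f"pics/s8.png",cv2.resize(i,None,fx=5,fy=5,interpolation=cv2.INTER_CUBIC))
c=eyes.read_camera("top"); i=c["image"][:,:,::-1][160:280,270:430]
cv2.imwrite(f"pics/t8.png",cv2.resize(i,None,fx=5,fy=5,interpolation=cv2.INTER_CUBIC))
ft(C=(.5314,-.190))
E

```

```text
t: 9.25
eef_pos: [0.5793, -0.2269, 0.1675]
tool_rot: [0.001, 0.592, 0.806, 0.002]
contact_force: [4.4, 3.8, -0.3]
gripper_width: 0.191
t 9.25 phi -37.7 r 0.0605 Frad 1.21 Ftan(pull) 5.70 Fz -0.3 w 0.191
t 9.35 phi -39.3 r 0.0604 Frad 2.53 Ftan(pull) 2.71 Fz -0.2 w 0.187
```

View pics/s8.png

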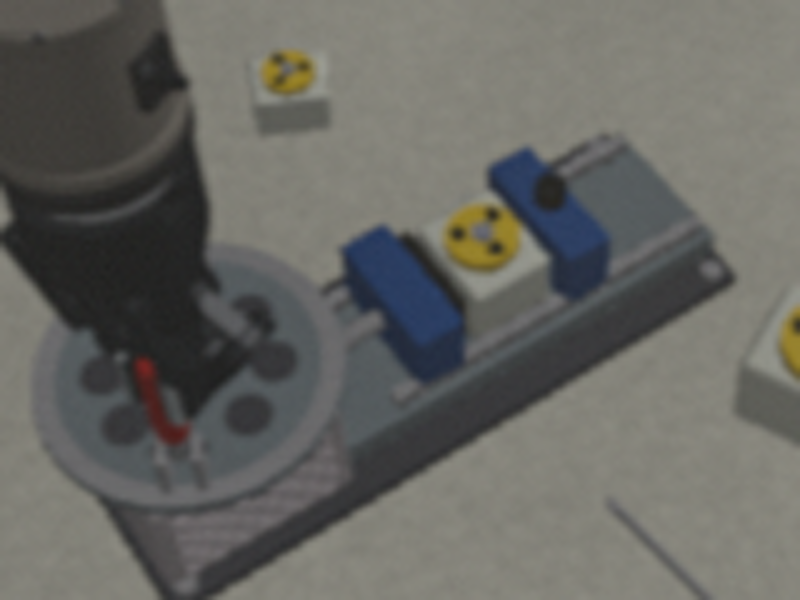

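View pics/t8.png

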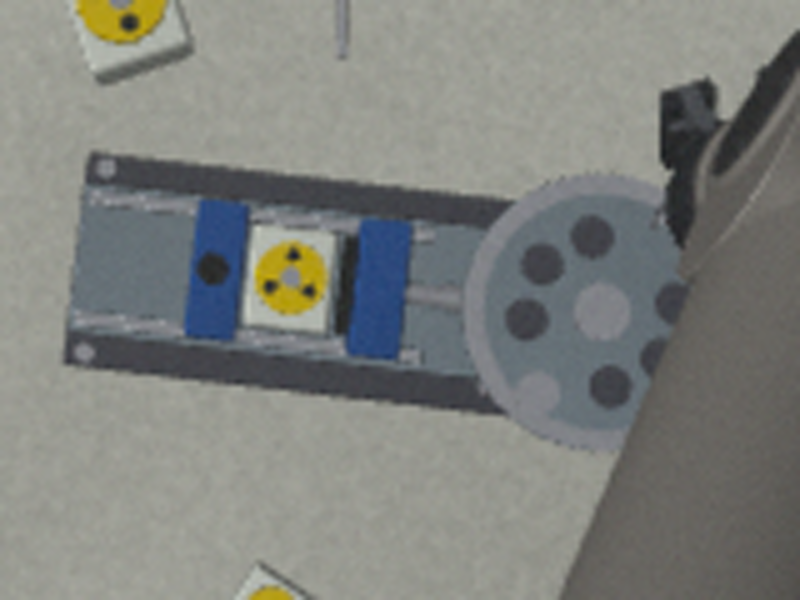

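The pad is now close to the pump: the dark pad is at top crop (347,285) and the pump edge at (335,285). Radial force has turned inward-positive, so I'll add a 2 mm outward correction.

```bash
python3 -m jog '-0.0035 -0.0055 0 0 0 0 0;-0.006 -0.0115 0 0 0 0 0;-0.008 -0.0173 0 0 0 0 0;-0.0097 -0.0234 0 0 0 0 0;-0.0105 -0.0295 0 0 0 0 0'; python3 - <<'E'
from h import *
ft(C=(.533,-.192))
E

```

```text
t: 9.85
eef_pos: [0.5534, -0.2464, 0.1675]
tool_rot: [0.001, 0.592, 0.806, 0.001]
contact_force: [3.2, 3.3, -0.5]
gripper_width: 0.194
t 9.85 phi -69.5 r 0.0581 Frad -1.95 Ftan(pull) 4.16 Fz -0.5 w 0.194
```

```bash
python3 -m jog '0 -0.0063 0 0 0 0 0;0.0008 -0.0126 0 0 0 0 0;0.0023 -0.0187 0 0 0 0 0;0.0044 -0.0247 0 0 0 0 0;0.007 -0.0305 0 0 0 0 0'; python3 - <<'E'
from h import *
ft(C=(.533,-.192))
E

```

```text
t: 10.35
eef_pos: [0.5223, -0.2496, 0.1675]
tool_rot: [0.001, 0.592, 0.806, 0.001]
contact_force: [5.2, 0.9, -4.2]
gripper_width: 0.192
t 10.35 phi -100.5 r 0.0586 Frad -1.81 Ftan(pull) 4.91 Fz -4.2 w 0.192
```

```bash
python3 - <<'E'
from h import *
for a in range(210,330,15): print(a,end=": "); arc(a,3)
E
python3 -m jog '0.0016 -0.0027 0 0 0 0 0;0.0034 -0.0053 0 0 0 0 0;0.0053 -0.0078 0 0 0 0 0;0.0074 -0.0102 0 0 0 0 0;0.0095 -0.0125 0 0 0 0 0'; python3 - <<'E'
from h import *
ft(C=(.533,-.192))
E

```

```text
210: 0.0016 -0.0027; 0.0034 -0.0053; 0.0053 -0.0078; 0.0074 -0.0101; 0.0095 -0.0124; 
225: 0.0023 -0.0022; 0.0047 -0.0042; 0.0072 -0.0061; 0.0097 -0.0079; 0.0124 -0.0095; 
240: 0.0028 -0.0015; 0.0056 -0.0029; 0.0085 -0.0041; 0.0115 -0.0051; 0.0145 -0.0060; 
255: 0.0031 -0.0007; 0.0061 -0.0013; 0.0093 -0.0017; 0.0124 -0.0020; 0.0155 -0.0020; 
270: 0.0031 0.0001; 0.0063 0.0003; 0.0094 0.0007; 0.0125 0.0013; 0.0155 0.0020; 
285: 0.0030 0.0009; 0.0060 0.0019; 0.0089 0.0031; 0.0117 0.0045; 0.0145 0.0060; 
300: 0.0027 0.0016; 0.0053 0.0034; 0.0078 0.0053; 0.0101 0.0074; 0.0124 0.0095; 
315: 0.0022 0.0023; 0.0042 0.0047; 0.0061 0.0072; 0.0079 0.0097; 0.0095 0.0124; 
t: 10.85
eef_pos: [0.5073, -0.245, 0.1675]
tool_rot: [0.002, 0.592, 0.806, 0.0]
contact_force: [4.8, -1.3, -3.2]
gripper_width: 0.196
t 10.85 phi -115.9 r 0.0589 Frad -0.96 Ftan(pull) 4.91 Fz -3.2 w 0.196
```

```bash
python3 -m jog '0.0022 -0.0023 0 0 0 0 0;0.0046 -0.0045 0 0 0 0 0;0.007 -0.0065 0 0 0 0 0;0.0095 -0.0085 0 0 0 0 0;0.012 -0.0102 0 0 0 0 0'; python3 - <<'E'
from h import *
ft(C=(.533,-.192))
c=eyes.read_camera("top"); i=c["image"][:,:,::-1][180:260,280:380]
cv2.imwrite(f"pics/t9.png",cv2.resize(i,None,fx=7,fy=7,interpolation=cv2.INTER_CUBIC))
c=eyes.read_camera("scene"); i=c["image"][:,:,::-1][170:290,210:370]
cv2.imwrite(f"pics/s9.png",cv2.resize(i,None,fx=5,fy=5,interpolation=cv2.INTER_CUBIC))
E

```

```text
t: 11.35
eef_pos: [0.494, -0.2369, 0.1675]
tool_rot: [0.002, 0.592, 0.806, 0.0]
contact_force: [5.3, -1.8, -3.9]
gripper_width: 0.192
t 11.35 phi -131.0 r 0.0595 Frad -2.13 Ftan(pull) 5.19 Fz -3.9 w 0.192
```

View pics/t9.png

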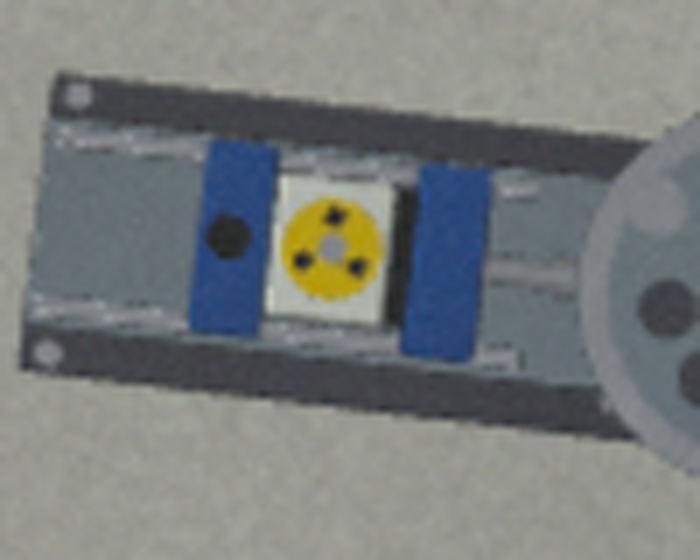

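View pics/s9.png

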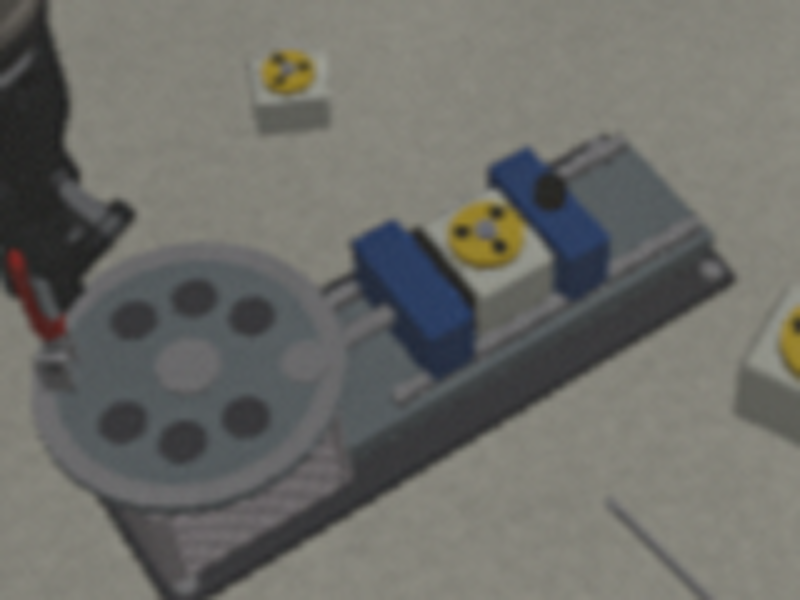

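Pad now touches the pump (pump right edge at (392,250) in the top crop). A gap of roughly 2–3 mm to the stop remains, so I'll keep going.

```bash
python3 -m jog '0.0028 -0.0016 0 0 0 0 0;0.0056 -0.003 0 0 0 0 0;0.0085 -0.0042 0 0 0 0 0;0.0115 -0.0052 0 0 0 0 0;0.0145 -0.006 0 0 0 0 0'; python3 - <<'E'
from h import *
ft(C=(.533,-.192))
E
python3 -m jog '0.0031 -0.0007 0 0 0 0 0;0.0061 -0.0013 0 0 0 0 0;0.0093 -0.0017 0 0 0 0 0;0.0124 -0.002 0 0 0 0 0;0.0155 -0.002 0 0 0 0 0'; python3 - <<'E'
from h import *
ft(C=(.533,-.192))
E

```

```text
t: 11.95
eef_pos: [0.4835, -0.2258, 0.1676]
tool_rot: [0.002, 0.593, 0.805, -0.0]
contact_force: [5.3, -4.8, -5.7]
gripper_width: 0.195
t 11.95 phi -145.7 r 0.0599 Frad -1.64 Ftan(pull) 6.92 Fz -5.7 w 0.195
t: 12.45
eef_pos: [0.4765, -0.2132, 0.1676]
tool_rot: [0.002, 0.593, 0.805, -0.001]
contact_force: [4.4, -8.6, -6.8]
gripper_width: 0.192
t 12.45 phi -159.5 r 0.0604 Frad -1.08 Ftan(pull) 9.54 Fz -6.8 w 0.192
```

Pull has risen 5.2 → 6.9 → 9.5 N, about 4.4 N above free turning, so it is in the firm band. I'll ease the command back so it doesn't creep on, then look.

```bash
python3 -m jog '-0.003 0 0 0 0 0 0;-0.003 0 0 0 0 0 0'; python3 - <<'E'
from h import *
ft(C=(.533,-.192));st()
c=eyes.read_camera("top"); i=c["image"][:,:,::-1][180:260,280:380]
cv2.imwrite(f"pics/t10.png",cv2.resize(i,None,fx=7,fy=7,interpolation=cv2.INTER_CUBIC))
c=eyes.read_camera("scene"); i=c["image"][:,:,::-1][170:290,190:350]
cv2.imwrite(f"pics/s10.png",cv2.resize(i,None,fx=5,fy=5,interpolation=cv2.INTER_CUBIC))
ft(C=(.533,-.192))
E

```

```text
t: 12.65
eef_pos: [0.4768, -0.2139, 0.1674]
tool_rot: [0.0, 0.593, 0.805, -0.0]
contact_force: [1.1, -2.4, 0.3]
gripper_width: 0.191
t 12.65 phi -158.8 r 0.0603 Frad -0.19 Ftan(pull) 2.60 Fz 0.3 w 0.191
t 12.65 p [ 0.4768 -0.2139  0.1674] yaw 17.3 F [ 1.12 -2.36  0.28] w 0.191 q7 0.85
t 12.75 phi -158.8 r 0.0603 Frad 0.65 Ftan(pull) 2.55 Fz -0.2 w 0.194
```

View pics/t10.png

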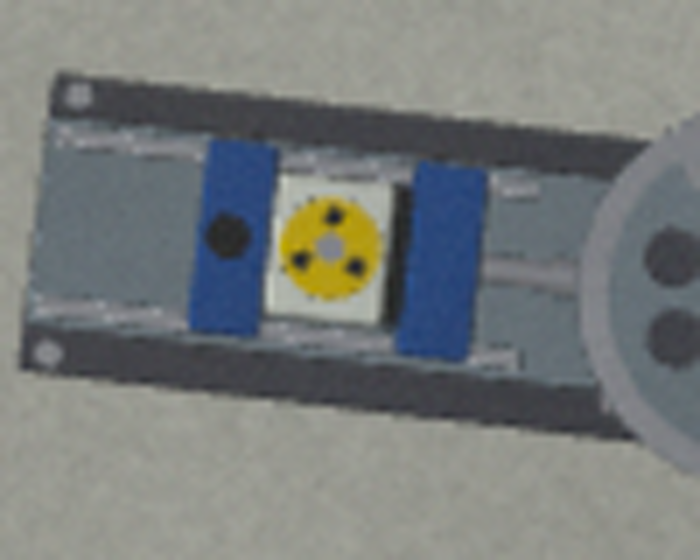

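View pics/s10.png

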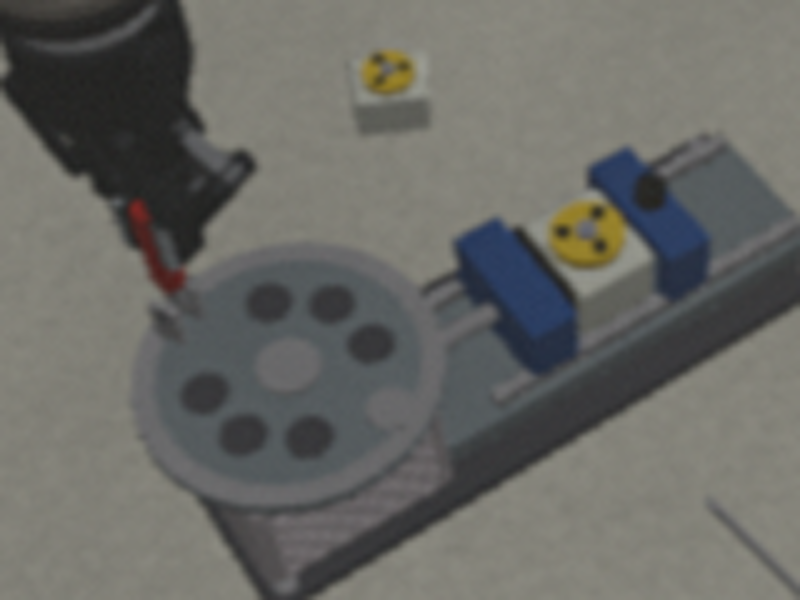

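The pump is against the stop: its left edge is at (272,250), touching the blue block, and the jaw moved 2 mm while the pump stayed put. Clamped. Next I'll release and turn the tool so the pads straddle the fold plane, biased slightly clockwise so I don't unwind the wheel.

```bash
python3 -m jog '0 0 0 0 0 0 0.06;0 0 0 0 0 0 0.06;0 0 0 0 0 0 0.06' 40; python3 - <<'E'
from h import *
ft(C=(.533,-.192));st()
c=eyes.read_camera("scene"); i=c["image"][:,:,::-1][200:250,200:260]
cv2.imwrite(f"pics/s11.png",cv2.resize(i,None,fx=12,fy=12,interpolation=cv2.INTER_CUBIC))
c=eyes.read_camera("top"); i=c["image"][:,:,::-1][180:270,340:440]
cv2.imwrite(f"pics/t11.png",cv2.resize(i,None,fx=6,fy=6,interpolation=cv2.INTER_CUBIC))
E

```

```text
t: 13.05
eef_pos: [0.4765, -0.2126, 0.1671]
tool_rot: [-0.001, 0.592, 0.806, 0.0]
contact_force: [0.5, 0.4, 1.0]
gripper_width: 0.695
t 13.05 phi -160.0 r 0.0602 Frad -0.65 Ftan(pull) -0.21 Fz 1.0 w 0.695
t 13.05 p [ 0.4765 -0.2126  0.1671] yaw 17.3 F [0.54 0.42 0.97] w 0.695 q7 0.85
```

View pics/s11.png

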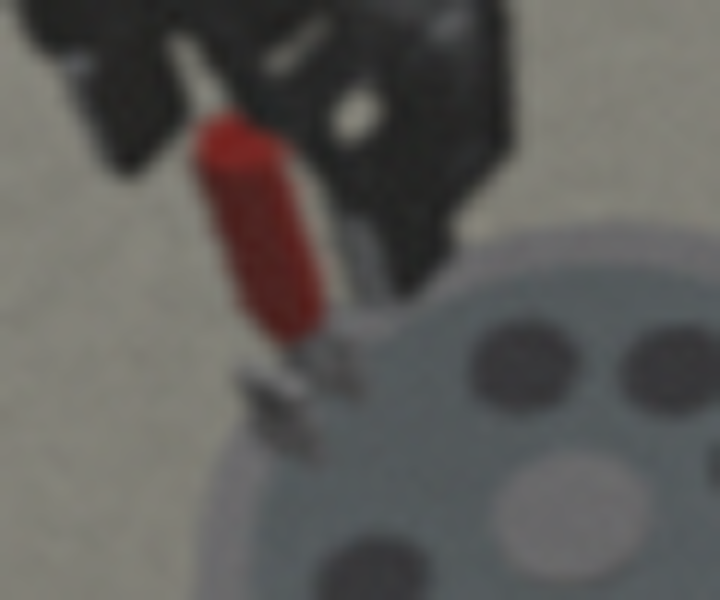

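View pics/t11.png

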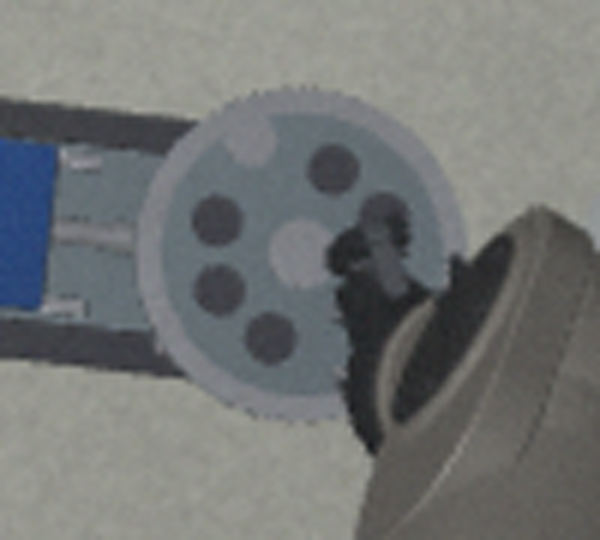

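```bash
python3 - <<'E'
from h import *
t=eyes.read_camera("top"); s=eyes.read_camera("scene")
f=lambda x,y,k,o:(x/k+o[0]-.5+.5/k,y/k+o[1]-.5+.5/k)
def an(a,b): d=b-a; return np.degrees(np.arctan2(d[1],d[0])),np.hypot(d[0],d[1])
A=ray(t,*f(703,178,5,(270,180)),.103);B=ray(t,*f(602,212,5,(270,180)),.104);print("t0",an(A,B),B)
A=ray(t,*f(250,138,6,(340,180)),.103);B=ray(t,*f(303,253,6,(340,180)),.105);print("t now",an(A,B),B)
H=ray(s,*f(573,515,12,(200,200)),.106)
P=ray(s,*f(240,140,12,(200,200)),.202); L=ray(s,*f(300,415,12,(200,200)),.127)
print("s hub",H,"griptop",P,"lugs",L,an(H,P),an(H,L))
A=ray(s,*f(390,408,5,(190,170)),.103);print("s10 pocket",an(A,H))
st()
E
```

```text
t0 (np.float64(108.27969026610732), np.float64(0.05994816190317697)) [ 0.53197742 -0.19272783  0.104     ]
t now (np.float64(-156.4566155298848), np.float64(0.05866580192855876)) [ 0.53265127 -0.19280304  0.105     ]
s hub [ 0.53288521 -0.19232469  0.106     ] griptop [ 0.47938254 -0.21584441  0.202     ] lugs [ 0.48905953 -0.22527823  0.127     ] (np.float64(-156.26975023062136), np.float64(0.058444098362104464)) (np.float64(-143.0596422588971), np.float64(0.05483271168729449))
s10 pocket (np.float64(-156.1128857562149), np.float64(0.05679728337893745))
t 13.25 p [ 0.4768 -0.2129  0.1672] yaw 17.3 F [-0.29  0.37 -0.01] w 0.701 q7 0.85
```

```bash
python3 - <<'E'
from h import *
go([.4782,-.2162,.163],-66.5)
E
python3 -m jog '0.003 0.001 0.004 0 0 83.8 0.06;0.003 0.001 0.004 0 0 83.8 0.06;0.003 0.001 0.004 0 0 83.8 0.06;0.003 0.001 0.004 0 0 83.8 0.06;0.003 0.001 0.004 0 0 83.8 0.06'
python3 - <<'E'
from h import *
st();go([.4782,-.2162,.163],-66.5)
E
```

```text
row [-0.0036  0.0004  0.0042] [-3.000e-02 -1.000e-02  8.383e+01]
t: 13.75
eef_pos: [0.4769, -0.2098, 0.1633]
tool_rot: [-0.0, 0.848, 0.53, 0.0]
contact_force: [0.7, -0.0, -0.3]
gripper_width: 0.702
t 13.75 p [ 0.4769 -0.2098  0.1633] yaw -26.0 F [ 0.67 -0.02 -0.26] w 0.702 q7 0.19
row [-0.0052  0.0039  0.0003] [-1.00e-02 -1.00e-02  4.05e+01]
```

```bash
python3 -m jog '-0.005 0.004 0 0 0 40.5 0.06;-0.005 0.004 0 0 0 40.5 0.06;-0.005 0.004 0 0 0 40.5 0.06;-0.005 0.004 0 0 0 40.5 0.06;-0.005 0.004 0 0 0 40.5 0.06'
python3 - <<'E'
from h import *
st();go([.4782,-.2162,.163],-66.5)
E
```

```text
t: 14.25
eef_pos: [0.4784, -0.216, 0.1633]
tool_rot: [-0.0, 0.979, 0.204, -0.0]
contact_force: [0.7, -0.5, -0.2]
gripper_width: 0.707
t 14.25 p [ 0.4784 -0.216   0.1633] yaw -66.5 F [ 0.74 -0.48 -0.16] w 0.707 q7 -0.38
row [-0.0003  0.0001  0.0003] [-0.01  0.01  0.05]
```

```bash
python3 -m jog '0 -0.001 0 0 0 0 0.03;0 -0.001 0 0 0 0 0.01;0 -0.001 0 0 0 0 0;0 -0.001 0 0 0 0 0' 20
python3 - <<'E'
from h import *
st();ft(C=(.5328,-.1925))
E
```

```text
t: 14.65
eef_pos: [0.4784, -0.2161, 0.1636]
tool_rot: [0.001, 0.978, 0.207, 0.001]
contact_force: [0.8, -3.5, -1.1]
gripper_width: 0.205
t 14.65 p [ 0.4784 -0.2161  0.1636] yaw -66.1 F [ 0.83 -3.48 -1.09] w 0.205 q7 -0.37
t 14.65 phi -156.6 r 0.0593 Frad 0.62 Ftan(pull) 3.53 Fz -1.1 w 0.205
```

```bash
python3 -m jog '0.0086 0 0.0007 0 0 0 0;0.017 0 0.0027 0 0 0 0;0.025 0 0.006 0 0 0 0;0.0323 0 0.0105 0 0 0 0;0.039 0 0.016 0 0 0 0'
python3 - <<'E'
from h import *
st();ft(C=(.5328,-.1925))
E
```

```text
t: 15.15
eef_pos: [0.5139, -0.2009, 0.1481]
tool_rot: [0.001, 0.978, 0.206, 0.0]
contact_force: [-1.8, -3.6, 6.7]
gripper_width: 0.204
t 15.15 p [ 0.5139 -0.2009  0.1481] yaw -66.2 F [-1.85 -3.63  6.7 ] w 0.204 q7 -0.39
t 15.15 phi -156.1 r 0.0206 Frad 3.16 Ftan(pull) 2.57 Fz 6.7 w 0.204
```

```bash
python3 -m jog '0.0055 0 0.007 0 0 0 0;0.010 0 0.014 0 0 0 0;0.0135 0 0.022 0 0 0 0;0.0155 0 0.030 0 0 0 0;0.016 0 0.035 0 0 0 0'
python3 - <<'E'
from h import *
st();ft(C=(.5328,-.1925))
c=eyes.read_camera("scene"); i=c["image"][:,:,::-1][180:280,190:310]
cv2.imwrite(f"pics/s12.png",cv2.resize(i,None,fx=6,fy=6,interpolation=cv2.INTER_CUBIC))
E
```

```text
t: 15.65
eef_pos: [0.5321, -0.1931, 0.1136]
tool_rot: [0.001, 0.978, 0.208, 0.003]
contact_force: [6.7, 0.5, 8.2]
gripper_width: 0.204
t 15.65 p [ 0.5321 -0.1931  0.1136] yaw -66.0 F [6.66 0.48 8.16] w 0.204 q7 -0.37
t 15.65 phi -138.3 r 0.0009 Frad -5.29 Ftan(pull) 4.07 Fz 8.2 w 0.204
```

View pics/s12.png

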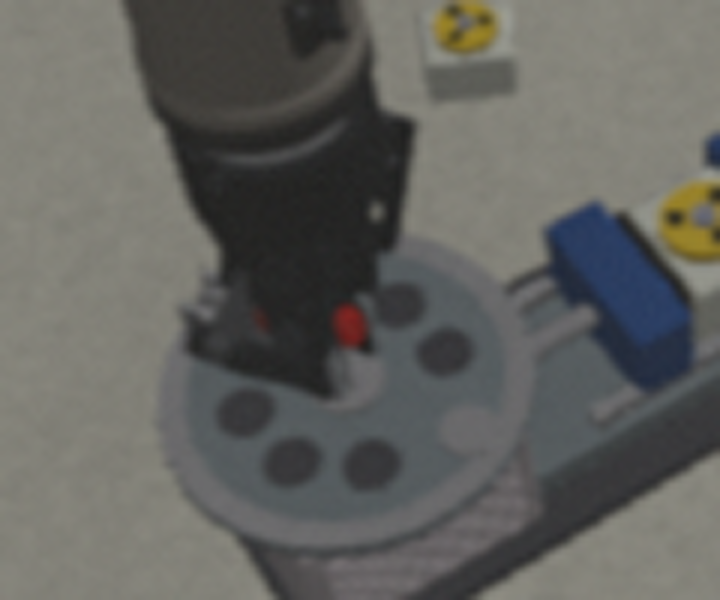

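Nearly flat: grip end at crop (350,325), over the boss. I'll release it, rise and check.

```bash
python3 -m jog '0 0 0 0 0 0 0.05;0 0 0 0 0 0 0.05;0 0 -0.02 0 0 0 0.05;0 0 -0.06 0 0 0 0.05;0 0 -0.06 0 0 0 0.05'
python3 - <<'E'
from h import *
st()
c=eyes.read_camera("scene"); i=c["image"][:,:,::-1][180:280,190:310]
cv2.imwrite(f"pics/s13.png",cv2.resize(i,None,fx=6,fy=6,interpolation=cv2.INTER_CUBIC))
E
```

```text
t: 16.2
eef_pos: [0.5299, -0.1945, 0.176]
tool_rot: [0.001, 0.978, 0.206, 0.003]
contact_force: [0.3, 0.6, 0.2]
gripper_width: 0.586
t 16.2 p [ 0.5299 -0.1945  0.176 ] yaw -66.2 F [0.29 0.57 0.24] w 0.586 q7 -0.44
```

View pics/s13.png

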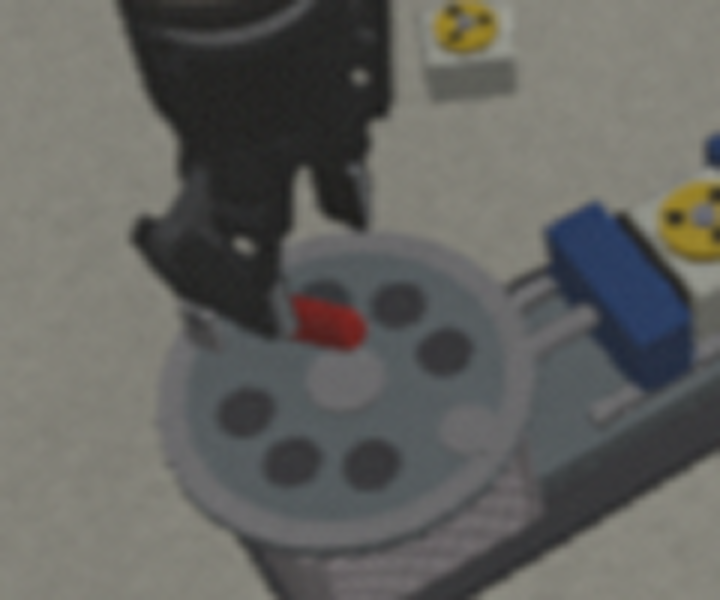

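```bash
python3 - <<'E'
from h import *
c=eyes.read_camera("scene"); u=np.array([np.cos(np.radians(23.5)),np.sin(np.radians(23.5)),0]); P=np.array([.4778,-.2164,.127])
for th in(0,5,10,20):
    a=np.radians(th); print(th,np.round((proj(c,P+.075*(np.cos(a)*u+np.sin(a)*np.array([0,0,1])))[0]-[190,180])*6,0))
go([.533,-.1925,.145],-66.5)
E
python3 -m jog '0.003 0 0 0 0 0 0;0.003 0 0 0 0 0 0;0.003 0 0.02 0 0 0 0;0.003 0 0.031 0 0 0 0;0.003 0 0.031 0 0 0 0'
python3 - <<'E'
from h import *
st()
E
```

```text
0 [368. 360.]
5 [365. 351.]
10 [361. 341.]
20 [349. 320.]
row [0.0044 0.0016 0.0277] [-0.02 -0.06  0.37]
t: 16.8
eef_pos: [0.5301, -0.1912, 0.1397]
tool_rot: [-0.001, 0.978, 0.207, -0.001]
contact_force: [0.5, -0.1, -0.2]
gripper_width: -0.004
t 16.8 p [ 0.5301 -0.1912  0.1397] yaw -66.1 F [ 0.53 -0.1  -0.23] w -0.004 q7 -0.41
```

```bash
python3 - <<'E'
from h import *
c=eyes.read_camera("scene"); i=c["image"][:,:,::-1][180:280,190:310]
cv2.imwrite(f"pics/s14.png",cv2.resize(i,None,fx=6,fy=6,interpolation=cv2.INTER_CUBIC))
c=eyes.read_camera("top"); i=c["image"][:,:,::-1][180:270,340:440]
cv2.imwrite(f"pics/t14.png",cv2.resize(i,None,fx=6,fy=6,interpolation=cv2.INTER_CUBIC))
E
```

```text
(no output)
```

View pics/s14.png

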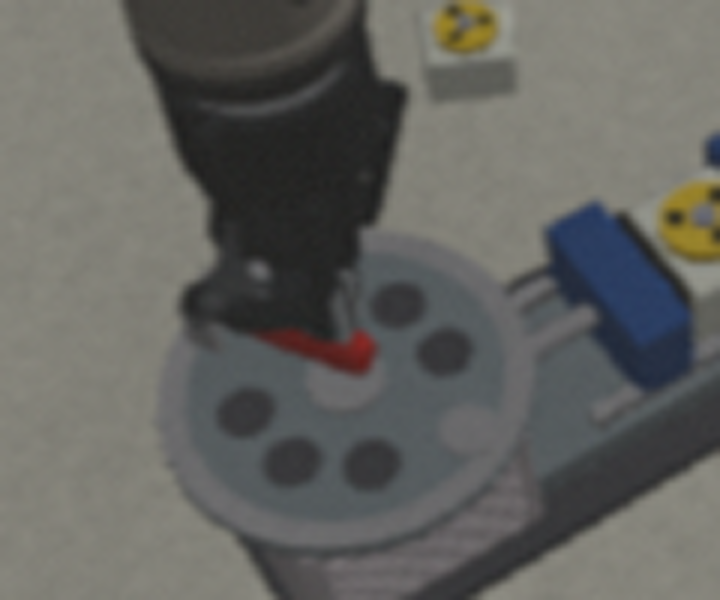

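View pics/t14.png

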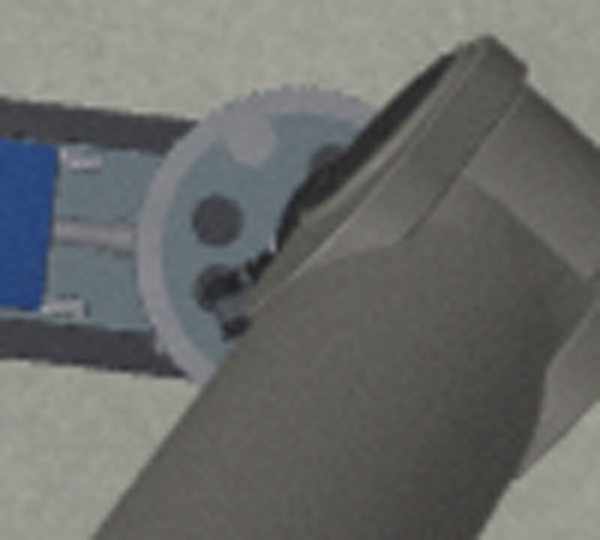

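Pressing is working: the handle end is now at (362,350), about 5° off flat, and the wheel's light spot is unchanged at (250,138). I'll press gently to the stop.

```bash
python3 -m jog '0 0 0.002 0 0 0 0;0 0 0.004 0 0 0 0;0 0 0.006 0 0 0 0;0 0 0.006 0 0 0 0'
python3 - <<'E'
from h import *
st()
E
```

```text
t: 17.3
eef_pos: [0.5314, -0.192, 0.1356]
tool_rot: [0.0, 0.978, 0.207, 0.0]
contact_force: [-0.3, 0.1, 4.2]
gripper_width: -0.0
t 17.3 p [ 0.5314 -0.192   0.1356] yaw -66.2 F [-0.27  0.07  4.23] w -0.0 q7 -0.4
```

```bash
python3 -m jog '0 0 0.002 0 0 0 0;0 0 0.003 0 0 0 0;0 0 0.003 0 0 0 0'
python3 - <<'E'
from h import *
st()
E
```

```text
t: 17.6
eef_pos: [0.5322, -0.1932, 0.134]
tool_rot: [0.001, 0.978, 0.206, 0.001]
contact_force: [-1.3, -0.3, 13.7]
gripper_width: 0.003
t 17.6 p [ 0.5322 -0.1932  0.134 ] yaw -66.2 F [-1.27 -0.26 13.67] w 0.003 q7 -0.4
```

Firm at 13.7 N, so it is on the stop. Retreating.

```bash
python3 -m jog '0 0 -0.03 0 0 0 0;0 0 -0.08 0 0 0 0;0 0 -0.12 0 0 0 0;-0.1 0 -0.14 0 0 0 0;-0.1 0 -0.14 0 0 0 0'
python3 -m jog '0 0.05 0 0 0 0 0;0 0.10 0 0 0 0 0;0 0.15 0 0 0 0 0;0 0.2 0 0 0 0 0;0 0.2 0 0 0 0 0'
python3 - <<'E'
from h import *
st()
c=eyes.read_camera("scene"); i=c["image"][:,:,::-1][180:280,190:310]
cv2.imwrite(f"pics/s15.png",cv2.resize(i,None,fx=6,fy=6,interpolation=cv2.INTER_CUBIC))
c=eyes.read_camera("top"); i=c["image"][:,:,::-1][130:280,270:470]
cv2.imwrite(f"pics/t15.png",cv2.resize(i,None,fx=4,fy=4,interpolation=cv2.INTER_CUBIC))
E
```

```text
t: 18.1
eef_pos: [0.4412, -0.2319, 0.2727]
tool_rot: [0.001, 0.978, 0.208, 0.0]
contact_force: [-0.9, -0.9, 2.0]
gripper_width: -0.003
t: 18.6
eef_pos: [0.5211, -0.4207, 0.2707]
tool_rot: [0.002, 0.979, 0.204, -0.002]
contact_force: [-0.2, -0.6, -1.0]
gripper_width: -0.003
t 18.6 p [ 0.5211 -0.4207  0.2707] yaw -66.5 F [-0.22 -0.62 -0.98] w -0.003 q7 -0.15
```

View pics/s15.png

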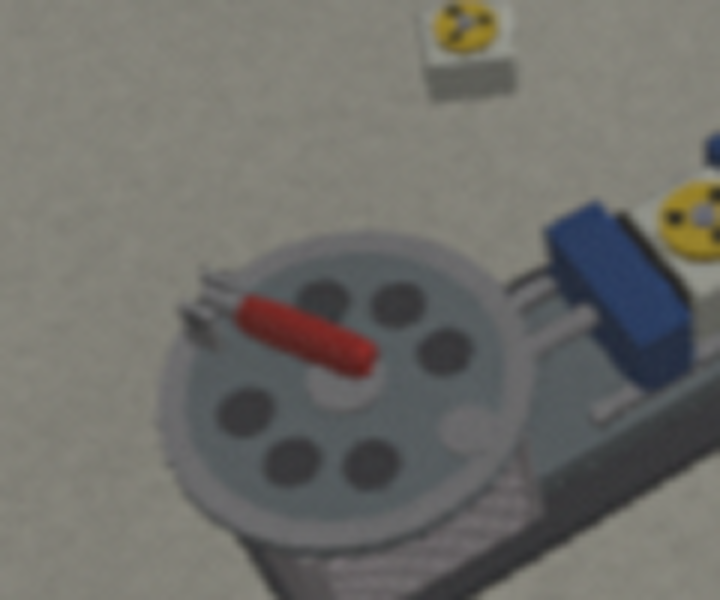

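View pics/t15.png

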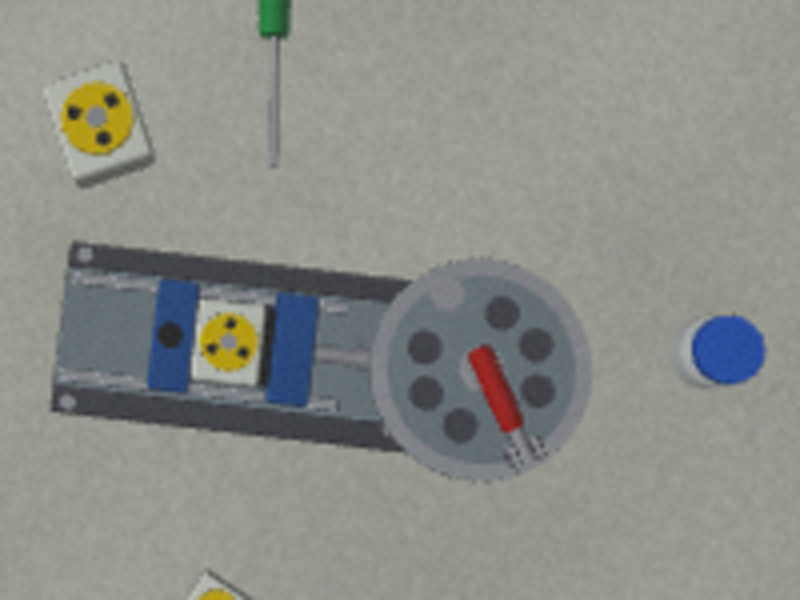

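Handle is flat: its end at (362,358) is within about 1° of the 0° prediction. The wheel's spot is unchanged at image (381.6,202.9), the pump is between pad and stop, and the jar and screwdriver are untouched. Handing in.

```bash
python3 -c "
from station import workorder
print(workorder.hand_in())"
```

```text
the job is handed in; nothing more can be done
None
```

I swung the handle up to its stop, cranked the wheel about 265° clockwise, folded the handle flat again, backed the arm away and handed the job in at about 19 s.

- **Clamping force:** free turning took about 5 N at the handle. It had risen to 9.5 N when I stopped, so the clamp is about 4.5 N above free, inside the firm band of 2.5 to 5.5 N and well below crushing.
- **Pump:** in the pictures it is up against the back stop with the pad pressed on it. Over the last part of the turn the jaw moved on while the pump stayed put.
- **Wheel after folding:** the light mark on the wheel is in the same place as before the fold, so the clamp did not loosen or tighten that I can see. I did not measure the clamping force again after folding.
- **Handle:** pinching it down left it roughly 15° up, so I pressed it down with the closed fingers to 13.7 N against its stop. The last picture shows it flat to within about 2°, which is as close as I can read the image.
- **Other items:** the last picture shows the jar and screwdriver in place. The heat sink was outside that picture's crop, but the arm worked nowhere near it.

Swinging it up, the grip slid toward the edge of the pads and the handle first stopped about 10° short. I pushed it upright, re-gripped it centred and checked the stop by force before cranking.

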